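Feed the egg carriers up to the candling lamp

TASK

Push the row of four blue egg carriers along the feed track as one train until the front carrier sits against the red end stop at the candling lamp and no gaps are left in the row. Then press the green start button fully down and take the hand away. Only push: do not lift any carrier out of the track, do not press the button before the row is home, and leave the yellow spare carrier, the bowl and the mug where they stand.

Things in the scene. Friction and masses are not known exactly. Their poses are not given: they have to be found in the camera images.
- track: fixed aluminium channel along its y axis, from y = -200 mm (open end) to the stop face at +180 mm; floor 6 mm above the table, 53 mm wide inside, 69 outside, side lips 14 mm above the table. Red stop plate 40 mm tall, then a grey lamp housing with black hood (104 mm wide, 95 mm tall) to y = 260. Origin: on the table under mid-channel; z up, +y is the pushing direction
- stop_face (a point): foot of the stop face, mid-width, on the channel floor; same axes as the track. When home, the carrier centres lie 25, 75, 125 and 175 mm before it (towards the track's -y)
- carrier_front: egg carrier, the one nearest the stop (white egg); a blue block 50 x 50 mm in plan and 26 mm tall, with an egg (42 mm thick, its tip 60 mm above the underside) standing fixed in it; 0.07 to 0.19 kg. Origin: centre of the block's underside; z up, y along the track towards the stop (sides parallel to the track's)
- carrier_second: egg carrier, second from the stop (brown egg); a blue block 50 x 50 mm in plan and 26 mm tall, with an egg (42 mm thick, its tip 60 mm above the underside) standing fixed in it; 0.07 to 0.19 kg. Origin: centre of the block's underside; z up, y along the track towards the stop (sides parallel to the track's)
- carrier_third: egg carrier, third from the stop (white egg); a blue block 50 x 50 mm in plan and 26 mm tall, with an egg (42 mm thick, its tip 60 mm above the underside) standing fixed in it; 0.07 to 0.19 kg. Origin: centre of the block's underside; z up, y along the track towards the stop (sides parallel to the track's)
- carrier_back: egg carrier, last in the row, farthest from the stop (brown egg); its rear face (y = -25 mm) is free to push on; a blue block 50 x 50 mm in plan and 26 mm tall, with an egg (42 mm thick, its tip 60 mm above the underside) standing fixed in it; 0.07 to 0.19 kg. Origin: centre of the block's underside; z up, y along the track towards the stop (sides parallel to the track's)
- start_top (a point): centre of the top of the green round start button, 30 mm across, its top 22 mm above the table and 10 mm proud of its white round housing (46 mm across), on the table beside the track on its +x side, away from the robot; it is pressed straight down
- start (a joint): travel of the start button in m: 0 up, 0.006 fully down; a spring (5 N when fully down) brings it back up
- spare_carrier: spare carrier like the others but yellow, standing on the table, not part of the row; leave alone
- bowl: white bowl, 120 mm across and 50 mm tall, with a yellow apple in it; leave alone; origin under its centre
- mug: pink mug, 76 mm across and 85 mm tall; leave alone; origin under its centre
Not all that is in view belongs to the job. Of the things that look like the part that bears start_top, the middle-sized one is meant. Leave any pink look-alike of the carrier_back alone.

How it is judged:
By the outcome, as a careful person would: the job done as asked, in the order asked, and still so for the second after the job is handed in, with the robot touching nothing.
It also fails if it takes over 48 s, if anything falls off the work surface, if the arm or the gripper's body presses on something with over 40 N, if the wrist force passes 120 N, or if a joint passes its speed limit or range.

ROBOT

A 7-joint arm with a two-finger parallel gripper is mounted at the origin on the work surface. World frame = base frame: x ahead of the robot, y to its left, z up, the work surface at z = 0. Lengths are in m, angles in degrees, forces in N, time in s.
With the tool pointing down it reaches from about 0.425 to 0.825 m from the base axis. Payload 3.6 kg.
Tool frame: the origin (TCP) lies midway between the tips of the shut fingers; the grasp point (between the pads) lies robot.grip_depth behind it (robot.grip_depth is the distance from the TCP to the grasp point, in m); z points along the fingers, y is the line along which they close (so a half turn about z gives the same grasp; the last joint's range is limited). The gripper opens to 85 mm and grips with 20 to 120 N. Pads are 22 mm wide; open, the fingers measure 114 mm over their backs; the gripper's body (76 mm by 85 mm) begins 54 mm behind the grasp point. The pads swing forward as they close: fully open they stand 13 mm farther back than shut.
Start: joints at [73.138, 35.231, -0.722, 81.555, 0.464, 63.22, -2.315], TCP at [0.172, -0.627, 0.231] pointing down, gripper open.
Joint ranges: [-178.69, 178.69], [-17.37, 117.87], [-77.05, 75.6], [15.02, 138.74], [-78.02, 258.01], [0.78, 113.62], [-162.83, 162.83]. Speed limits (degrees/s): [159.86, 159.86, 180, 180, 180, 180, 180].

INTERFACE

Orientations are given as a 3x3 rotation matrix whose columns are the frame's x, y, z axes.
In Python, from cell import robot, fingers, solve_ik, vision, order, models, monitor gives the robot as it stands. Calls block until the motion is done:
- robot.reach(position, orientation): joint-space move of the TCP to a pose.
- robot.movel(position, orientation=None, v=0.15): straight line of the TCP; orientation=None keeps the orientation; v is the mean speed in m/s.
- robot.move_j(angles): joint-space move.
- fingers.let_go() and fingers.grab(grip_force=None): open the fingers fully, or close them until they stop; grip_force is the grip in N (None keeps the last).
- robot.pause(seconds).
- solve_ik(position, orientation): joint angles nearest the present ones, or None.
- vision.get_image(name): name is "side" or "top"; returns a dict with "image" (480x640x3 uint8, red, green, blue), "camera_matrix" (3x3 intrinsics, pixels), "rvec" (rotation vector, rad) and "tvec" (3), from world to camera coordinates, as OpenCV has them. Camera axes: x right, y down, z forward; pixel columns grow to the right and rows downward; lengths in m; the calibration is good to about 2 mm. A picture is of the moment at which its call begins. There is no depth.
A pose or a line that the arm cannot do raises robot.MotionError and nothing moves.
- order.sign_off(): hands the job in; it is judged then, once.
Trained networks look in the newest picture that a camera, given by its name, has taken for a name from the list of things; names that differ only in an ending like _2 or _b are one class to them, and where a whole thing is asked for, a point or a joint stands for the part that bears it (a point fixed in the world has none). Each returns a list of dicts, best first, with "p" (0 to 1); they miss things now and then, are a little off and sometimes report something else, mostly with a low value. They report only what shows in the picture. A call takes as long as a camera call. They do not tell look-alikes from the thing itself.
- models.boxes_of(camera, target): "centre" ([row, column] in pixels, amid what is visible of it).
- models.mark_of(camera, target): "centre" ([row, column] in pixels: a listed point, or the origin of a listed thing).
Readings, each from a call of its own:
- monitor.get_time_s(): time.
- monitor.get_joint_pos(): joint angles.
- monitor.get_qd(): joint speeds.
- monitor.get_tau(): joint torques, N m.
- monitor.get_ee_pos(): TCP position.
- monitor.get_orientation(): TCP orientation.
- monitor.get_force(): force on the tool from outside, world axes, zero at the start.
- monitor.get_moment(): the same for the moment, N m.
- monitor.get_width(): finger opening in m.
- monitor.get_grip_force(): force on a finger pad.
Only numpy, scipy, OpenCV 4.12 (cv2) and the standard library are available. Lean on these libraries where they do the work, as an engineer would, in place of code of your own. Each camera call takes 0.05 s, during which the arm holds its last target. There are 200 camera calls.

## Working session

There is one attempt and no reset: what is moved stays moved. The work goes in short steps, each a Python script; the robot and the scene stay as the last script left them, time stands still between calls to the robot, and variables do not carry over. Pictures are saved under pics/ and viewed, at most 10 in all, crops included, and the job is handed in when it is done.

```bash
mkdir -p pics; ls
cat > h.py <<'E'
import numpy as np, cv2
from cell import robot, fingers, solve_ik, vision, order, models, monitor
def snap(n,f=None):
    d=vision.get_image(n)
    if f: cv2.imwrite(f,d["image"][:,:,::-1])
    return d
def ray(d,rc):
    K=np.array(d["camera_matrix"],float);R=cv2.Rodrigues(np.array(d["rvec"],float))[0];t=np.array(d["tvec"],float).ravel()
    v=R.T@np.linalg.inv(K)@np.array([rc[1],rc[0],1.]); return -R.T@t, v
def at_z(d,rc,z):
    o,v=ray(d,rc); return o+v*(z-o[2])/v[2]
def pix(d,p):
    q=cv2.projectPoints(np.array(p,float).reshape(-1,1,3),np.array(d["rvec"],float),np.array(d["tvec"],float),np.array(d["camera_matrix"],float),None)[0].reshape(-1,2)
    return q[:,::-1]
E
python3 - <<'E'
from h import *
for c in ("top","side"):
    d=snap(c,f"pics/{c}0.png"); print(c,ray(d,[240,320]))
    for n,z in (("stop_face",.006),("carrier_front",.006),("carrier_back",.006),("start_top",.022),("spare_carrier",0),("bowl",0),("mug",0),("track",0)):
        for r in models.mark_of(c,n)[:6]: print(n,round(r["p"],2),np.round(r["centre"]),np.round(at_z(d,r["centre"],z),3))
E
```

```text
pics
top (array([ 0.46832585, -0.04428278,  0.93687666]), array([ 0.07873787, -0.00383074, -0.99697092]))
stop_face 0.88 [218. 235.] [0.586 0.132 0.006]
carrier_front 0.72 [228. 279.] [0.567 0.039 0.006]
carrier_back 0.71 [313. 338.] [ 0.39  -0.087  0.006]
carrier_back 0.62 [248. 358.] [ 0.526 -0.126  0.006]
carrier_back 0.26 [236. 309.] [ 0.55  -0.025  0.006]
start_top 0.79 [133. 352.] [ 0.767 -0.113  0.022]
start_top 0.64 [189. 312.] [ 0.648 -0.031  0.022]
start_top 0.61 [156. 290.] [0.716 0.017 0.022]
spare_carrier 0.82 [154. 195.] [0.725 0.221 0.   ]
spare_carrier 0.64 [164. 413.] [ 0.708 -0.245  0.   ]
bowl 0.79 [165. 416.] [ 0.706 -0.251  0.   ]
mug 0.6 [228. 282.] [0.566 0.032 0.   ]
track 0.63 [239. 317.] [ 0.544 -0.041  0.   ]
side (array([ 0.38061229, -1.00729493,  0.5897467 ]), array([ 0.1508981 ,  0.85838326, -0.49032275]))
stop_face 0.73 [211. 326.] [0.593 0.142 0.006]
carrier_front 0.55 [232. 319.] [0.563 0.048 0.006]
carrier_back 0.97 [275. 239.] [ 0.392 -0.096  0.006]
carrier_back 0.74 [278. 315.] [ 0.528 -0.125  0.006]
carrier_back 0.6 [214. 326.] [0.592 0.127 0.006]
start_top 0.65 [233. 399.] [ 0.719 -0.002  0.022]
start_top 0.65 [252. 444.] [ 0.786 -0.087  0.022]
start_top 0.42 [241. 362.] [ 0.637 -0.029  0.022]
spare_carrier 0.56 [193. 373.] [0.726 0.241 0.   ]
spare_carrier 0.43 [258. 316.] [ 0.544 -0.043  0.   ]
bowl 0.92 [314. 428.] [ 0.703 -0.249  0.   ]
bowl 0.46 [264. 316.] [ 0.539 -0.068  0.   ]
mug 0.8 [366. 226.] [ 0.363 -0.333  0.   ]
mug 0.63 [239. 363.] [0.651 0.017 0.   ]
track 0.8 [257. 317.] [ 0.546 -0.043  0.   ]
```

View pics/top0.png

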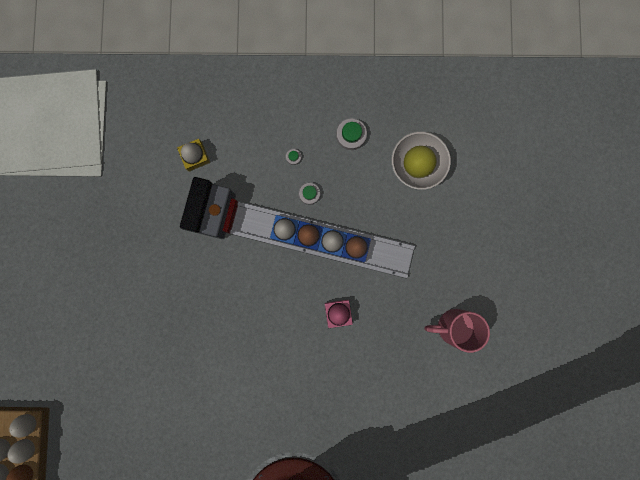

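View pics/side0.png

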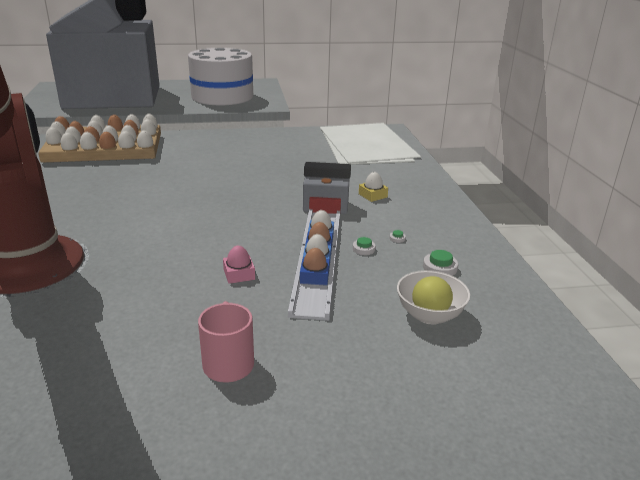

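The top view shows the row on the track, with the brown-egg back carrier at about (248,357) and the red stop at (215,232). There are three green buttons: big (132,352), middle (193,310) and small (156,293). The middle one matches the start_top candidate near (0.645,-0.03). The pink look-alike is at (313,339).

```bash
cat >> h.py <<'E'
def tri(a,ra,b,rb):
    (o1,v1),(o2,v2)=ray(a,ra),ray(b,rb)
    s=np.linalg.lstsq(np.c_[v1,-v2],o2-o1,rcond=None)[0]
    p,q=o1+s[0]*v1,o2+s[1]*v2; return (p+q)/2,np.linalg.norm(p-q)
E
python3 - <<'E'
from h import *
T=snap("top");S=snap("side")
def blob(d,lo,hi,win):
    h=cv2.cvtColor(d["image"],cv2.COLOR_RGB2HSV);m=cv2.inRange(h,lo,hi);w=np.zeros_like(m);w[win]=m[win]
    y,x=np.nonzero(w);return np.c_[y,x]
g=blob(T,(45,80,40),(80,255,255),np.s_[180:206,298:323]);gs=blob(S,(45,80,40),(80,255,255),np.s_[230:256,350:378])
for n,(d,q) in dict(t=(T,g),s=(S,gs)).items(): print("button",n,len(q),q.mean(0),at_z(d,q.mean(0),.021))
print(tri(T,g.mean(0),S,gs.mean(0)))
# blue tops of the row in the track
b=blob(T,(100,120,50),(130,255,255),np.s_[200:275,260:385])
P=np.array([at_z(T,r,.032) for r in b])[:,:2]
r=cv2.minAreaRect((P*1000).astype(np.float32));print("blue rect mm",r,cv2.boxPoints(r))
# track: bright aluminium pixels
t=blob(T,(0,0,130),(180,60,255),np.s_[203:280,236:416])
Q=np.array([at_z(T,r,.014) for r in t])[:,:2];r=cv2.minAreaRect((Q*1000).astype(np.float32));print("track rect",r,cv2.boxPoints(r))
red=blob(T,(0,150,60),(8,255,255),np.s_[195:240,222:242]);print("red",at_z(T,red.mean(0),.046))
print(monitor.get_orientation(),robot.grip_depth,monitor.get_time_s())
E
```

```text
button t 146 [192.03424658 309.03424658] [ 0.64053164 -0.02401023  0.021     ]
button s 124 [242.0483871  363.85483871] [ 0.64052421 -0.02983445  0.021     ]
(array([ 0.64162473, -0.024001  ,  0.01756585]), np.float64(0.0008900100980359673))
blue rect mm ((543.4485473632812, -47.31334686279297), (199.65089416503906, 49.73237991333008), 76.45284271240234) [[ 495.8905   -138.5366  ]
 [ 544.23926  -150.18619 ]
 [ 591.0066     43.909912]
 [ 542.65784    55.559494]]
track rect ((541.3907470703125, -57.23814392089844), (365.8735656738281, 67.232177734375), 76.44075775146484) [[ 465.82196 -227.19481]
 [ 531.18024 -242.95744]
 [ 616.95953  112.71852]
 [ 551.60126  128.48116]]
red [0.58640649 0.13732535 0.046     ]
[[ 9.64351427e-01  2.64624873e-01  4.50587582e-05]
 [ 2.64624873e-01 -9.64351428e-01  1.30164778e-05]
 [ 4.68969616e-05 -6.28790833e-07 -9.99999999e-01]] 0.0187 1.0
```

```bash
cat >> h.py <<'E'
u=np.array([np.cos(np.radians(76.445)),np.sin(np.radians(76.445)),0]); lat=np.array([u[1],-u[0],0])
stop=np.array([.5876,.1343,0.])
O={s:np.c_[s*u,np.cross([0,0,-1.],s*u),[0,0,-1.]] for s in (1,-1)}
def trk(s,z): return stop+s*u+[0,0,z]   # s = metres along track from the stop face
E
python3 - <<'E'
from h import *
q0=monitor.get_joint_pos()
sols={s:solve_ik(trk(-.33,.15),O[s]) for s in O};print(sols,[solve_ik(trk(-.19,.02),O[s]) for s in O])
ok=[s for s in O if sols[s] is not None]
s=min(ok,key=lambda s:np.abs(np.array(sols[s])-q0).max());print("use",s)
fingers.grab(60)
robot.reach(trk(-.33,.15),O[s])
robot.movel(trk(-.33,.022),v=.15)
print(monitor.get_ee_pos(),trk(-.33,.022),monitor.get_force(),monitor.get_width(),monitor.get_time_s())
snap("side","pics/side1.png");d=snap("top","pics/top1.png")
a=cv2.imread("pics/side1.png")[150:350,230:430];b=cv2.imread("pics/top1.png")[150:300,180:440]
cv2.imwrite("pics/c1.png",np.hstack([cv2.resize(a,(400,400)),cv2.resize(b,(400,400))]))
E
```

```text
{1: array([ 30.52944616,  32.51614262, -19.43478522, 104.65484076,
        14.58129725,  45.27105728,  -9.96892373]), -1: array([-1.03951427e-01,  3.37328998e+01,  2.77165536e+01,  1.05633055e+02,
       -2.11273507e+01,  4.57713470e+01, -1.54972521e+02])} [array([ 11.57595425,  43.69706671, -13.38129232, 109.60888525,
        19.34049689,  28.86609571, -28.82439733]), array([ -13.08671438,   45.8324106 ,   25.69172353,  110.40070669,
        -36.0179141 ,   31.92645663, -156.43403278])]
use 1
[ 0.51095718 -0.18674741  0.02272211] [ 0.51025504 -0.18650798  0.022     ] [-0.12039139 -0.03258488 -0.61362812] 0.0001728717958714392 4.7833
```

View pics/c1.png

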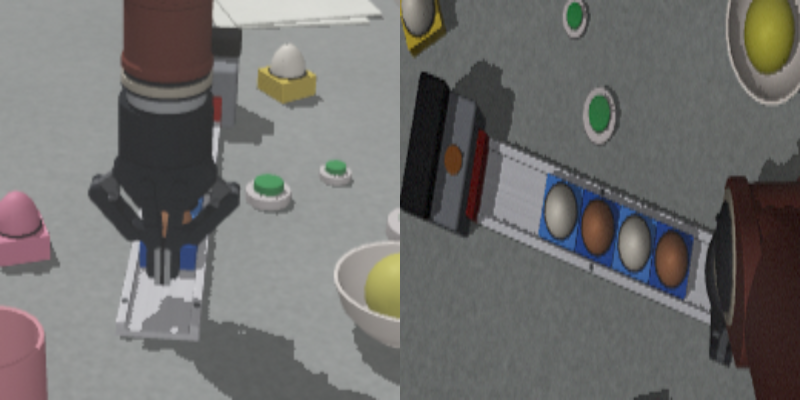

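The crop shows the shut fingers in the channel, centred behind the brown back carrier with nothing in between, so I can push.

Run:
```python
from h import *
robot.movel(trk(-.29,.022),v=.06)
print(monitor.get_force()@u)
robot.movel(trk(-.225,.022),v=.05); print("s -.225",monitor.get_force().round(2),monitor.get_time_s())
s=-.225
while s<-.190:
    s+=.002; robot.movel(trk(s,.022),v=.03); f=-monitor.get_force()@u; print(round(s,3),round((monitor.get_ee_pos()-stop)@u,4),round(f,1))
    if f>15: break
print(monitor.get_time_s())
snap("side","pics/side2.png");snap("top","pics/top2.png")
a=cv2.imread("pics/side2.png")[150:350,230:430];b=cv2.imread("pics/top2.png")[150:300,180:380]
cv2.imwrite("pics/c2.png",np.hstack([cv2.resize(a,(400,400)),cv2.resize(b,(400,300)).copy() if 0 else cv2.resize(b,(400,400))]))
```

```text
-0.21824703123217415
s -.225 [-0.69 -0.63 -0.66] 7.15
-0.223 -0.2233 2.8
-0.221 -0.221 3.0
-0.219 -0.2186 2.2
-0.217 -0.2165 2.6
-0.215 -0.2146 2.5
-0.213 -0.2127 3.1
-0.211 -0.2121 5.8
-0.209 -0.212 7.1
-0.207 -0.212 10.9
-0.205 -0.212 12.5
-0.203 -0.2119 16.3
9.9
```

View pics/c2.png

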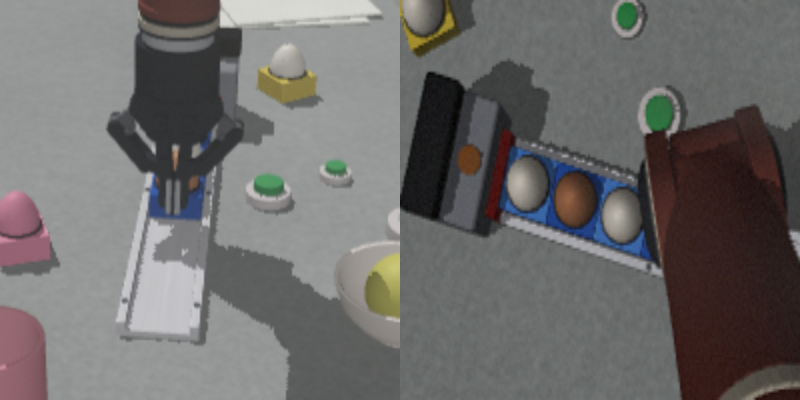

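The front carrier touches the red stop, the row has closed up, and the finger stalled at 212 mm, which is the 200 mm row plus half the finger width. Next I back off and press the middle button.

Run:
```python
from h import *
robot.movel(trk(-.25,.022),v=.08)
robot.movel(trk(-.25,.14),v=.2)
B=np.array([.642,-.027,0])
robot.reach(B+[0,0,.14],O[1])
robot.movel(B+[0,0,.035],v=.12); robot.pause(.2)
f0=monitor.get_force()[2];print(monitor.get_ee_pos(),f0)
z=.026
while z>.002:
    robot.movel(B+[0,0,z],v=.03); f=monitor.get_force()[2]-f0; print(round(z,4),monitor.get_ee_pos()[2].round(4),round(f,1))
    if f>16: break
    z-=.0015
robot.pause(.3);print(monitor.get_ee_pos(),monitor.get_force())
snap("side","pics/side3.png")
robot.movel(B+[0,0,.15],v=.12)
robot.reach([.45,-.35,.25],O[1]); print(monitor.get_time_s())
snap("side","pics/side4.png");snap("top","pics/top4.png")
c=cv2.imread("pics/side3.png")[180:300,280:440];a=cv2.imread("pics/side4.png")[150:300,280:440];b=cv2.imread("pics/top4.png")[150:300,180:400]
cv2.imwrite("pics/c4.png",np.hstack([cv2.resize(c,(260,400)),cv2.resize(a,(260,400)),cv2.resize(b,(280,400))]))
```

```text
[ 0.642544   -0.02696558  0.0358839 ] 0.12487951542888406
0.026 0.0256 -0.3
0.0245 0.0245 0.2
0.023 0.0229 0.0
0.0215 0.0218 1.4
0.02 0.0202 2.8
0.0185 0.0187 2.4
0.017 0.0172 4.2
0.0155 0.0162 5.7
0.014 0.016 13.7
0.0125 0.0159 20.2
[ 0.64239726 -0.02699082  0.01588956] [-5.04703158 -0.89920942 20.67538754]
19.1083
```

View pics/c4.png

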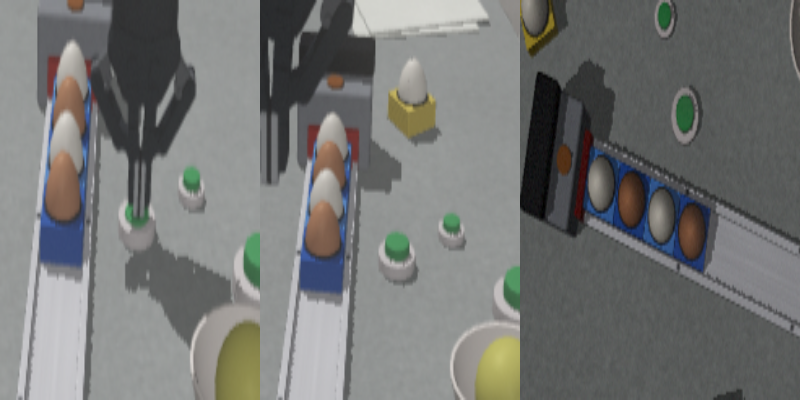

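The row is home with no gaps. The button bottomed at z = 16 mm, its full 6 mm travel, and has sprung back, and the hand is clear.

```bash
python3 -c "
from h import *
print(order.sign_off())"
```

```text
the job is handed in; nothing more can be done
None
```

The four carriers are against the red stop with no gaps, the middle-sized start button was then pressed its full 6 mm and released, and the job was handed in at about 19 s with the hand clear.

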